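# Scoop ball knobs into the kit cup

### The job

Take the hand scoop, scoop up at least three of the aluminium ball knobs from the black channel bin and tip them into the round steel cup; the scoop must do the carrying, so do not touch knobs with the fingers. Spill none: knobs you do not bring stay in the bin, and the cup stays standing where it is. Then set the scoop, empty, back on its mat, standing flat on its pan near the middle, and leave the bottle, the screwdriver and the tape roll alone.

Things in the scene. Friction and masses are not known exactly. Their poses are not given: they have to be found in the camera images.
- bin: Black plastic open channel bin fixed to the bench, 280 (x) x 100 (y) x 45 mm high, walls and floor 5 mm: inside 270 x 90 mm, floor top 5 mm above the bench. Origin: centre of its underside; x runs along the channel, away from the robot. The six knobs start spread on the floor between x = -11 and +79 mm; their balls reach 15 mm further. The near 105 mm of floor is empty
- bin_ramp (a point): foot of the ramp at the bin's far (+x) end: on the floor top at bin x = +95 mm, y = 0, z = 5 mm. From there a 45 degree ramp as wide as the channel rises to the rim at x = +135 mm. The bin's other three walls are upright
- scoop: Hand scoop, about 160 g, loose, standing flat on the mat, handle towards the robot. Flat aluminium pan 80 (x) x 74 (y) mm, floor 2 mm, side walls 2 mm thick, 24 mm high (36 mm over the rear 40 mm), back wall 36 mm high, mouth open to +x. Origin: centre of the pan's underside; z up. Centre of mass 26 mm behind the origin
- scoop_grip (a point): grip point in the scoop's handle, 105 mm behind (-x) the scoop's origin and 72 mm above its underside, axes as the scoop's. The handle is a level black bar along x, 16 mm wide (y), 22 mm high, from x = -156 to -60 mm of the scoop's origin, free in the air; pinch it across y from above or tilted. A sloping 10 mm neck joins it to the back wall
- scoop_lip (a point): middle of the pan's front edge, on the underside: 40 mm ahead (+x) of the scoop's origin. The side walls are 70 mm apart inside
- mat: black rubber mat fixed on the bench, 150 (x) x 170 (y) x 6 mm; origin at the centre of its underside. The scoop starts on it and belongs on it
- cup: round open steel kit cup standing mouth up, 65 mm high, 110 mm across the rim, wall 3 mm, 350 g, loose and empty; the only one. It stands on the other side of the bin from the mat; which side varies. Origin: centre of its underside
- cup_mid (a point): point on the cup's axis 30 mm above its underside
- bottle: bystander: small white bottle, 44 mm across, 110 mm high, loose, beyond the bin; origin at the centre of its underside
- driver: bystander: screwdriver lying on the bench beyond the bin, 200 mm long, 26 mm thick, loose; origin under its middle
- tape: bystander: roll of tape lying flat, 84 mm across, 24 mm high, loose, between the robot and the bin; origin at the centre of its underside
- knob0_center (a point): centre of aluminium ball knob 0: a 29 mm ball with a small flat (10 mm across) on one side, 35 g, loose, one of six alike in the bin; it rolls easily
- knob1_center (a point): centre of aluminium ball knob 1: a 29 mm ball with a small flat (10 mm across) on one side, 35 g, loose, one of six alike in the bin; it rolls easily
- knob2_center (a point): centre of aluminium ball knob 2: a 29 mm ball with a small flat (10 mm across) on one side, 35 g, loose, one of six alike in the bin; it rolls easily
- knob3_center (a point): centre of aluminium ball knob 3: a 29 mm ball with a small flat (10 mm across) on one side, 35 g, loose, one of six alike in the bin; it rolls easily
- knob4_center (a point): centre of aluminium ball knob 4: a 29 mm ball with a small flat (10 mm across) on one side, 35 g, loose, one of six alike in the bin; it rolls easily
- knob5_center (a point): centre of aluminium ball knob 5: a 29 mm ball with a small flat (10 mm across) on one side, 35 g, loose, one of six alike in the bin; it rolls easily
Mind the look-alikes: they are no part of the job. There is more than one size of the mat; the job needs the largest.

How it is judged:
By the outcome, as a careful person would: the job done as asked, in the order asked, and still so for the second after the job is handed in, with the robot touching nothing.
It also fails if it takes over 59 s, if anything falls off the work surface, if the arm or the gripper's body presses on something with over 40 N, if the wrist force passes 120 N, or if a joint passes its speed limit or range.

### The arm

A 6-joint arm with a two-finger parallel gripper is mounted at the origin on the work surface. World frame = base frame: x ahead of the robot, y to its left, z up, the work surface at z = 0. Lengths are in mm, angles in rad, forces in N, time in s.
With the tool pointing down it reaches from about 300 to 850 mm from the base axis. Payload 4.2 kg.
Tool frame: the origin (TCP) lies at the very end of the fingers, on their centre line; the grasp point (between the pads) lies behind it (bot.grasp_offset is the z of the grasp point in the tool frame, in mm); z points along the fingers, y is the line along which they close (so a half turn about z gives the same grasp; the last joint's range is limited). The gripper opens to 91 mm and grips with 3 to 60 N. Pads are 32 mm wide; open, the fingers measure 118 mm over their backs; the gripper's body (76 mm by 178 mm) begins 60 mm behind the grasp point.
Start: joints at [-1.198, 0.32, 1.565, -0, 1.257, -0.02], TCP at [220.102, -531.227, 174.376] pointing down, gripper open.
Joint ranges: [-3.11, 3.11], [-0.84, 2.01], [0.21, 2.61], [-1.34, 4.49], [0.05, 2.63], [-2.56, 2.56]. Speed limits (rad/s): [2.57, 2.57, 3.14, 3.14, 3.14, 3.14].

### API

Orientations are given as a rotation vector (axis times angle).
In Python, from bench import bot gives the robot as it stands. The module is installed in compiled form; this text tells all that it offers.
- The arm moves only by the tool play_rows, never from a script. Its argument "deltas" is a list of rows, each a list of 2 entries, a list of its own where there are three numbers: the shift along the tool's x, y, z as a fraction of full scale, then the turn, a rotation vector about the tool's x, y, z as a fraction of full scale. In form: [[[x, y, z], [rx, ry, rz]], ...]. A call has 1 to 20 rows; each row shifts and turns the commanded pose from where the row before left it, along the tool's axes as they then stand; what a row does not reach is not made up. Full scale, the value 1, is 2 cm for a shift and 5 degrees for a turn. A row lasts 1/10 s, in which the tool goes at most 50 mm and 8.59 degrees, less where a joint would pass 70% of its speed; a pose out of reach is approached as far as the arm can. A call with a number of a shift or a turn outside -1 to 1 is refused whole. A call with a gripper value outside its range is refused whole. "hand" is the opening, from -1 (shut) to 1 (fully open), set as the call begins (left out, the last holds). The fingers move at their own pace and stop on an object; the grip force is fixed at half the most. Time passes only in rows, so rows that do not move let the fingers close. It gives the time, the measured TCP pose, the force, the opening and the grip force at its end, in the units of the state.
- bot.observe(): the state, without advancing time (a new reading comes with each control period).
- bot.capture(name): name is "scene" or "side" or "wrist"; returns the picture (420x560x3 uint8, blue, green, red); there is no depth.
- bot.camera_params(name): a dict with "fovy" (degrees; the focal length in pixels is half the picture's height over the tangent of half this angle, whatever the lens; pixels are square), "cx", "cy" (the principal point, pixels), "world_from_camera" (4x4, takes a point from camera to world coordinates). Camera axes: x right, y up, looking along -z (the intrinsics and any distortion apply to the point x, -y, -z); pixel columns grow to the right and rows downward; lengths in mm; the calibration is good to about 2 mm. A picture is of the moment at which its call begins: read the wrist's pose just before it. camera_params takes no time and is no camera call; for the wrist camera it gives the pose at the moment of the call.
- bot.job_done(): hands the job in; it is judged then, once.
The state is a dict: "time": time; "qpos": joint angles; "joint_velocities": joint speeds; "joint_efforts": joint torques, N m; "tcp_pos": TCP position; "tcp_rot": TCP orientation; "force": force on the tool from outside, world axes, zero at the start; "torque": the same for the moment, N m; "opening": finger opening in mm; "finger_force": force on a finger pad.
Only numpy, scipy, OpenCV 4.12 (cv2) and the standard library are available. Lean on these libraries where they do the work, as an engineer would, in place of code of your own. Each camera call takes 0.05 s, during which the arm holds its last target. There are 200 camera calls.

## Working session

There is one attempt and no reset: what is moved stays moved. The work goes in short steps, Python scripts to look and compute and a tool call to move; the robot and the scene stay as the last step left them, time stands still between calls to the robot, and variables do not carry over. Pictures are saved under pics/ and viewed, at most 10 in all, crops included, and the job is handed in when it is done.

Besides the shell and the picture viewer there is one more tool, called after "Emit:" by a JSON object that holds its "fn" and its "kwargs". play_rows: Moves the arm, as the interface text tells. Its arguments: {"type":"object","properties":{"deltas":{"type":"array","items":{"type":"array"}},"hand":{"type":"number"}},"required":["deltas"]}

```bash
ls; mkdir -p pics; python3 - <<'E'
from bench import bot
import cv2
s=bot.observe();print(s,bot.grasp_offset)
for n in("scene","side"):
    cv2.imwrite(f"pics/{n}0.png",bot.capture(n)); print(n,bot.camera_params(n))
E
```

```text
pics
{'time': 0.0, 'qpos': array([-1.19795656e+00,  3.20261472e-01,  1.56566376e+00, -1.33727395e-05,
        1.25738355e+00, -1.99796748e-02]), 'joint_velocities': array([-0.00026539,  0.00045309,  0.00103407, -0.00061347,  0.0007179 ,
        0.00127872]), 'joint_efforts': array([ 1.91020343e-03, -4.12455475e+01, -2.31969416e+01,  7.29407324e-02,
        4.56553290e-02, -1.34455754e-04]), 'tcp_pos': array([ 219.90756239, -530.67349757,  173.54374175]), 'tcp_rot': array([-3.07953482e+00, -6.12756841e-01,  4.92538848e-04]), 'force': array([0.16289069, 0.55523763, 1.02877592]), 'torque': array([ 0.04757666,  0.06437678, -0.03311791]), 'finger_force': 0.0, 'opening': 91.13075769059826} -18.8
scene {'fovy': 45.97221985004136, 'cx': 274.7066211503915, 'cy': 203.37784418568015, 'world_from_camera': array([[-1.76666748e-01, -5.98635344e-01,  7.81296733e-01,
         1.40335586e+03],
       [ 9.84134335e-01, -1.20648206e-01,  1.30090820e-01,
         9.16268670e+01],
       [ 1.63850859e-02,  7.91883663e-01,  6.10452122e-01,
         7.71475437e+02],
       [ 0.00000000e+00,  0.00000000e+00,  0.00000000e+00,
         1.00000000e+00]])}
side {'fovy': 51.38065921353577, 'cx': 279.6149530786901, 'cy': 214.85008597896672, 'world_from_camera': array([[-8.65177931e-01,  3.98103587e-01, -3.04927338e-01,
         1.90808588e+02],
       [-5.01294205e-01, -6.70745385e-01,  5.46630358e-01,
         5.57928537e+02],
       [ 1.30869013e-02,  6.25790830e-01,  7.79881126e-01,
         9.58684649e+02],
       [ 0.00000000e+00,  0.00000000e+00,  0.00000000e+00,
         1.00000000e+00]])}
```

View pics/scene0.png

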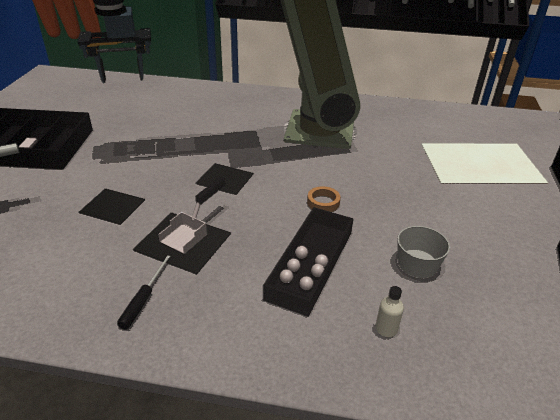

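View pics/side0.png

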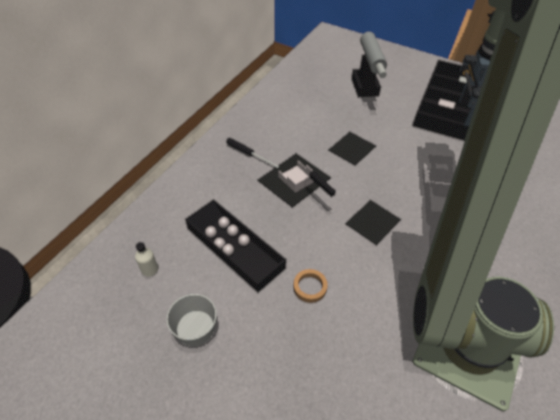

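Scene: scoop on the large mat at (183,240), handle to (215,185); bin corners about (313,210)–(352,218)–(305,310)–(265,300); cup (421,255); tape (323,198); bottle (390,315); driver (145,290). I'll enlarge for pixel reading.

```bash
python3 - <<'E'
import cv2
a=cv2.imread("pics/scene0.png")
c=a[155:325,115:355]
c=cv2.resize(c,None,fx=3.33,fy=3.33,interpolation=cv2.INTER_CUBIC)
c=cv2.convertScaleAbs(c,alpha=1.6,beta=20)
cv2.imwrite("pics/c1.png",c[:,:800]);print(c.shape)
E
```

```text
(566, 799, 3)
```

View pics/c1.png

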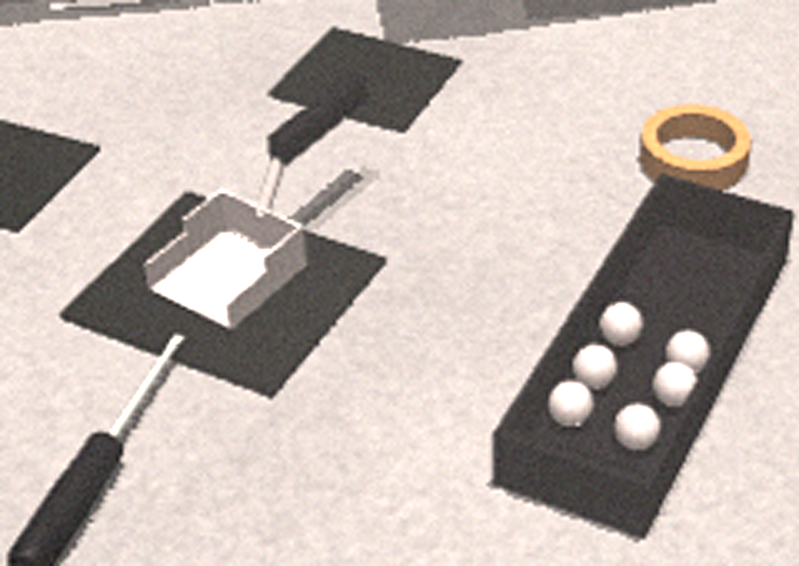

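Crop (3.33x, offset 115,155): mat corners (188,192),(385,261),(272,397),(62,318); scoop lip (152,290)-(230,327), back-wall top (222,194),(302,230); bin rim (660,175),(792,212),(495,435); knobs (621,324),(688,352),(595,367),(675,384),(571,403),(637,427).

```bash
cat > h.py <<'E'
import numpy as np, cv2
from bench import bot
def ray(cp,px,z,f=None):
    f=210/np.tan(np.radians(cp["fovy"]/2)); M=cp["world_from_camera"]
    d=M[:3,:3]@np.array([(px[0]-cp["cx"])/f,-(px[1]-cp["cy"])/f,-1]); o=M[:3,3]
    return o+d*(z-o[2])/d[2]
def proj(cp,P):
    f=210/np.tan(np.radians(cp["fovy"]/2)); M=cp["world_from_camera"]
    c=M[:3,:3].T@(np.asarray(P,float)-M[:3,3])
    return np.array([cp["cx"]+f*c[0]/-c[2],cp["cy"]-f*c[1]/-c[2]])
E
python3 - <<'E'
from h import *
cp=bot.camera_params("scene")
np.set_printoptions(suppress=True,precision=1)
def g(n,p,z,crop=1):
    p=np.array(p,float)
    if crop:p=p/3.33+[115,155]
    print(n,ray(cp,p,z)[:2])
for p in[(188,192),(385,261),(272,397),(62,318)]:g("mat",p,6)
for p in[(152,290),(230,327)]:g("lip",p,6)
for p in[(222,194),(302,230)]:g("back",p,42)
for p in[(290,147),(355,95)]:g("handle",p,78)
for p in[(660,175),(792,212),(495,435)]:g("rim",p,45)
for p in[(492,487),(643,538)]:g("binfoot",p,0)
for p in[(621,324),(688,352),(595,367),(675,384),(571,403),(637,427)]:g("knob",p,19.5)
for p in [(398,240),(447,240),(422,230),(422,251)]:g("cup rim",p,65,0)
g("tape",(695,128),24)
g("bottle",(389,333),0,0)
cs=bot.camera_params("side")
for p in [(169,318),(216,318),(192,299),(192,340)]: print("side cup rim",ray(cs,p,65)[:2])
for p in [(211,231)]: print("side knob",ray(cs,p,19.5)[:2])
for p in [(213,201),(186,220),(284,258),(262,288)]: print("side bin",ray(cs,p,45)[:2])
E
```

```text
mat [ 510.6 -313.9]
mat [ 557.4 -152.5]
mat [ 699.6 -190.7]
mat [ 656.2 -350.8]
lip [ 617.9 -301.7]
lip [ 642.8 -237.6]
back [ 550.1 -270.8]
back [ 577.  -204.6]
handle [ 533.2 -223.6]
handle [ 463.9 -195.7]
rim [471.5  29.6]
rim [494.9 124.9]
rim [740.  -37.6]
binfoot [741.2 -39.1]
binfoot [762.7  56.4]
knob [603.4  20.6]
knob [621.2  67.1]
knob [646.5   9.6]
knob [651.8  61.9]
knob [681.   -0.5]
knob [693.3  42.8]
cup rim [573.6 223.3]
cup rim [552.9 327.4]
cup rim [529.6 276.1]
cup rim [598.9 272.3]
tape [381.2  47.4]
bottle [772.8 213.6]
side cup rim [603.6 307.3]
side cup rim [514.7 255. ]
side cup rim [588.4 244.5]
side cup rim [529.4 322.2]
side knob [688.   41.1]
side bin [729.9 -31.3]
side bin [752.6  59.2]
side bin [469.7  31. ]
side bin [472.7 130.6]
```

Emit:
{"fn": "play_rows", "kwargs": {"deltas": [[[0.97, -0.43, 0], [0, 0, 0]], [[0.97, -0.43, 0], [0, 0, 0]], [[0.97, -0.43, 0], [0, 0, 0]], [[0.97, -0.43, 0], [0, 0, 0]], [[0.97, -0.43, 0], [0, 0, 0]], [[0.97, -0.43, 0], [0, 0, 0]], [[0.97, -0.43, 0], [0, 0, 0]], [[0.97, -0.43, 0], [0, 0, 0]], [[0.97, -0.43, 0], [0, 0, 0]], [[0.97, -0.43, 0], [0, 0, 0]], [[0.97, -0.43, 0], [0, 0, 0]], [[0.97, -0.43, 0], [0, 0, 0]], [[0.97, -0.43, 0], [0, 0, 0]], [[0.97, -0.43, 0], [0, 0, 0]], [[0.97, -0.43, 0], [0, 0, 0]], [[0.97, -0.43, 0], [0, 0, 0]], [[0.97, -0.43, 0], [0, 0, 0]], [[0.97, -0.43, 0], [0, 0, 0]], [[0.97, -0.43, 0], [0, 0, 0]], [[0.97, -0.43, 0], [0, 0, 0]]]}}

```text
time: 2.1
tcp_pos: [512.9, -223.0, 173.9]
tcp_rot: [-3.081, -0.613, 0.001]
force: [0.4, 0.8, 0.1]
opening: 90.9
finger_force: 0.0
```

Emit:
{"fn": "play_rows", "kwargs": {"deltas": [[[0, 0, 0], [0, 0, 1]], [[0, 0, 0], [0, 0, 1]], [[0, 0, 0], [0, 0, 1]], [[0, 0, 0], [0, 0, 1]], [[0, 0, 0], [0, 0, 1]], [[0, 0, 0], [0, 0, 1]], [[0, 0, 0], [0, 0, 1]], [[0, 0, 0], [0, 0, 1]], [[0, 0, 0], [0, 0, 1]], [[0, 0, 0], [0, 0, 0]], [[0, 0, 0], [0, 0, 0]]]}}

```text
time: 3.2
tcp_pos: [512.5, -223.7, 174.0]
tcp_rot: [-3.082, 0.61, 0.001]
force: [0.4, -0.3, -0.3]
opening: 91.4
finger_force: 0.0
```

```bash
python3 - <<'E'
from h import *
import json
s=bot.observe(); cp=bot.camera_params("wrist"); im=bot.capture("wrist")
print(s["qpos"],s["tcp_pos"],s["tcp_rot"],s["time"]); print(cp)
cv2.imwrite("pics/w1.png",im)
import pickle;pickle.dump(cp,open("w1.pkl","wb"))
E
```

```text
[-4.32110702e-01  2.95370176e-01  1.60077012e+00 -5.50204304e-05
  1.24610130e+00  1.52949391e+00] [ 512.51359559 -223.71759485  174.04414512] [-3.08171152e+00  6.09934247e-01  1.01009681e-03] 3.2
{'fovy': 61.91777427651546, 'cx': 276.00937700726325, 'cy': 206.73250638796733, 'world_from_camera': array([[-3.80436252e-01,  8.95878931e-01,  2.29497709e-01,
         5.77516266e+02],
       [-9.24807094e-01, -3.68619349e-01, -9.40830163e-02,
        -2.51010235e+02],
       [ 3.10303931e-04, -2.48033699e-01,  9.68751355e-01,
         3.84843034e+02],
       [ 0.00000000e+00,  0.00000000e+00,  0.00000000e+00,
         1.00000000e+00]])}
```

View pics/w1.png

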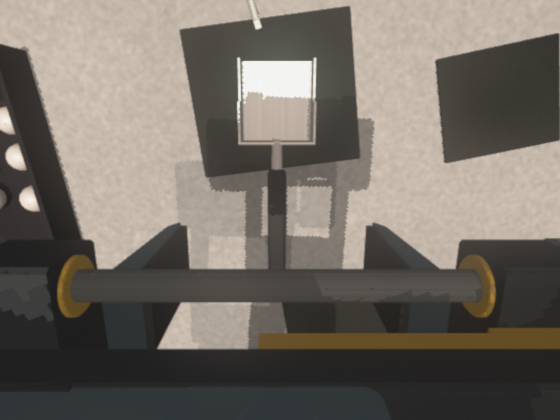

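Wrist view: scoop upright, back-wall top (238,144)-(316,144), lip (241,61)-(313,61), handle front end (277,172) running to (277,265); mat corners (180,30),(350,7),(359,158),(207,177).

```bash
python3 - <<'E'
from h import *
import pickle
cp=pickle.load(open("w1.pkl","rb"))
for n,p,z in[("lipL",(241,61),8),("lipR",(313,61),8),("bkL",(238,144),42),("bkR",(316,144),42),("hf",(277,172),89),("hr",(277,262),89),("m",(180,30),6),("m",(350,7),6),("m",(359,158),6),("m",(207,177),6)]:print(n,ray(cp,p,z).round(1))
s=bot.observe(); R=cv2.Rodrigues(s["tcp_rot"])[0];print(R.round(3))
E
```

```text
lipL [ 641.3 -239.4    8. ]
lipR [ 613.8 -306.2    8. ]
bkL [ 568.2 -207.6   42. ]
bkR [ 539.5 -277.3   42. ]
hf [ 535.3 -234.7   89. ]
hr [ 459.1 -203.4   89. ]
m [ 690.8 -195.     6. ]
m [ 646.2 -357.4    6. ]
m [ 503.9 -317.7    6. ]
m [ 547.5 -157.2    6. ]
[[ 0.925 -0.381 -0.   ]
 [-0.381 -0.925  0.   ]
 [-0.001  0.    -1.   ]]
```

Emit:
{"fn": "play_rows", "kwargs": {"deltas": [[[0.25, 0.08, 0], [0, 0, 0]], [[0, 0, 1], [0, 0, 0]], [[0, 0, 1], [0, 0, 0]], [[0, 0, 1], [0, 0, 0]], [[0, 0, 1], [0, 0, 0]], [[0, 0, 1], [0, 0, 0]], [[0, 0, 0.75], [0, 0, 0]], [[0, 0, 0], [0, 0, 0]]]}}

```text
time: 4.05
tcp_pos: [515.4, -226.7, 57.2]
tcp_rot: [-3.08, 0.612, 0.007]
force: [0.1, -0.3, 0.1]
opening: 91.1
finger_force: 0.0
```

Emit:
{"fn": "play_rows", "kwargs": {"deltas": [[[0, 0, 0], [0, 0, 0]], [[0, 0, 0], [0, 0, 0]], [[0, 0, 0], [0, 0, 0]], [[0, 0, 0], [0, 0, 0]], [[0, 0, 0], [0, 0, 0]], [[0, 0, 0], [0, 0, 0]], [[0, 0, 0], [0, 0, 0]], [[0, 0, 0], [0, 0, 0]]], "hand": -1}}

```text
time: 4.85
tcp_pos: [516.7, -227.2, 59.4]
tcp_rot: [3.081, -0.613, 0.0]
force: [0.8, 1.0, -0.3]
opening: 29.9
finger_force: 0.0
```

Emit:
{"fn": "play_rows", "kwargs": {"deltas": [[[0, 0, 0], [0, 0, 0]], [[0, 0, 0], [0, 0, 0]], [[0, 0, 0], [0, 0, 0]], [[0, 0, 0], [0, 0, 0]], [[0, 0, 0], [0, 0, 0]]]}}

```text
time: 5.35
tcp_pos: [516.7, -227.2, 59.4]
tcp_rot: [3.081, -0.613, 0.0]
force: [0.8, -0.1, -0.4]
opening: 0.5
finger_force: 0.0
```

Emit:
{"fn": "play_rows", "kwargs": {"deltas": [[[0, 0, -0.5], [0, 0, 0]], [[0, 0, -1], [0, 0, 0]], [[0, 0, -1], [0, 0, 0]], [[0, 0, -1], [0, 0, 0]], [[0, 0, -1], [0, 0, 0]], [[0, 0, -0.5], [0, 0, 0]], [[0, 0, 0], [0, 0, 0]], [[0, 0, 0], [0, 0, 0]]]}}

```text
time: 6.15
tcp_pos: [516.3, -227.0, 158.9]
tcp_rot: [-3.081, 0.613, 0.001]
force: [-0.4, 0.5, -0.6]
opening: 0.6
finger_force: 0.0
```

```bash
python3 - <<'E'
from h import *
s=bot.observe(); cp=bot.camera_params("wrist"); im=bot.capture("wrist")
print(s["tcp_pos"],s["tcp_rot"])
# nominal projections of scoop features in the held frame
R=cv2.Rodrigues(s["tcp_rot"])[0]; g=s["tcp_pos"]+R@[0,0,bot.grasp_offset]
for n,p in dict(lipL=(120,35,-70),lipR=(120,-35,-70),bkL=(40,37,-36),bkR=(40,-37,-36)).items():
    print(n,proj(cp,g+R@np.array([p[0],-p[1],-p[2]])).round(0))
cv2.imwrite("pics/w2.png",cv2.convertScaleAbs(im,alpha=1.3,beta=20))
E
```

```text
[ 516.34969524 -227.0142265   158.92529662] [-3.08115852e+00  6.12710597e-01  1.12894426e-03]
lipL [225.  43.]
lipR [326.  43.]
bkL [218. 165.]
bkR [332. 165.]
```

View pics/w2.png

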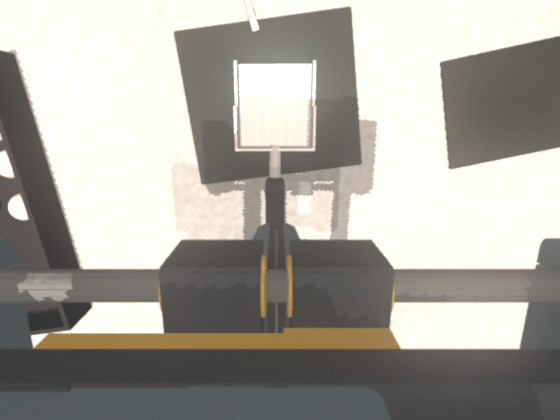

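The fingers closed to 0.5 mm and the scoop still stands on the mat ((235–315, 65–150), no larger than before): the handle wasn't gripped. I'll check where the fingertips truly are versus the handle.

```bash
python3 - <<'E'
from h import *
cp=bot.camera_params("wrist");s=bot.observe();R=cv2.Rodrigues(s["tcp_rot"])[0];t=s["tcp_pos"]
for d in[(0,0,0),(16,0,0),(-16,0,0),(16,0,-40),(0,0,-18.8)]:print(d,proj(cp,t+R@np.array(d)).round(0))
print("handle front top",proj(cp,[535,-234.7,89]),"grip top",proj(cp,[516.5,-227.1,89]),"rear",proj(cp,[446,-198,89]))
cs=bot.camera_params("scene");im=bot.capture("scene")
print("tcp in scene",proj(cs,t))
for n,p in [("hfront",(535,-234.7,89)),("hrear",(446,-198,89))]:print(n,proj(cs,p))
c=im[100:260,140:300];c=cv2.resize(c,(600,600),interpolation=cv2.INTER_CUBIC);c=cv2.convertScaleAbs(c,alpha=1.6,beta=20)
cv2.imwrite("pics/s2.png",c)
E
```

```text
(0, 0, 0) [275. 232.]
(16, 0, 0) [275. 208.]
(-16, 0, 0) [275. 256.]
(16, 0, -40) [275. 227.]
(0, 0, -18.8) [275. 242.]
handle front top [275.23888626 180.66445436] grip top [275.30768237 204.59290736] rear [275.40457845 288.73035794]
tcp in scene [200.25630145 165.81723283]
hfront [196.8370594 195.2140423]
hrear [222.3782081  175.53844335]
```

View pics/s2.png

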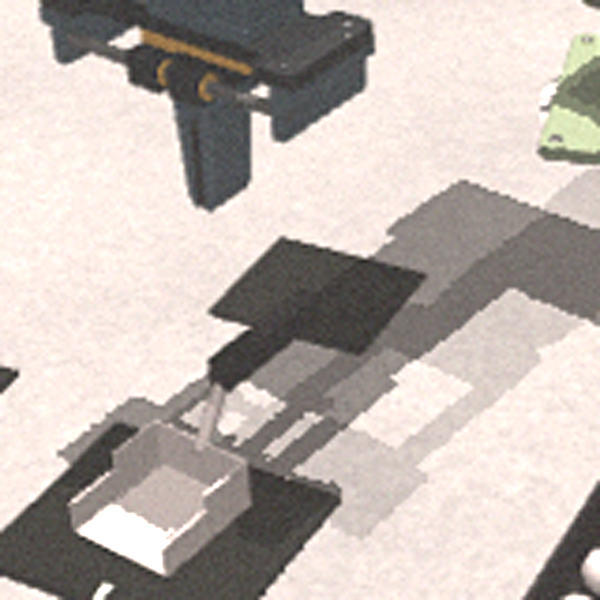

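The fingertips appear at scene (196,154), about 10–14 px above the predicted TCP (200,166), so the real tips seem to sit well above the reported TCP. Quantifying.

```bash
python3 - <<'E'
from h import *
cs=bot.camera_params("scene");cp=bot.camera_params("wrist");s=bot.observe();R=cv2.Rodrigues(s["tcp_rot"])[0];t=s["tcp_pos"]
corner=np.array([205,210])/3.75+[140,100]; r2=np.array([250,182])/3.75+[140,100]
print("seen front tip corner",corner,r2)
for h in(0,10,20,30,40):
    print(h,[proj(cs,t+R@np.array([x,y,-h])).round(1) for x,y in((16,0),(16,10),(16,-10),(-16,-10))], "wrist",proj(cp,t+R@np.array([16,10,-h])).round(0))
# start: tips at scene0
t0=np.array([219.9,-530.7,173.5]);R0=cv2.Rodrigues(np.array([-3.0795,-.6128,.0005]))[0]
for h in(0,20,40):print("start",h,[proj(cs,t0+R0@np.array([0,y,-h])).round(1) for y in(-50,50)])
E
```

```text
seen front tip corner [194.66666667 156.        ] [206.66666667 148.53333333]
0 [array([195.7, 169.2]), array([192.2, 167.8]), array([199.2, 170.6]), array([208.3, 164. ])] wrist [291. 208.]
10 [array([195.3, 165.4]), array([191.8, 164. ]), array([198.8, 166.8]), array([208. , 160.3])] wrist [292. 212.]
20 [array([194.9, 161.6]), array([191.4, 160.2]), array([198.5, 163. ]), array([207.7, 156.5])] wrist [293. 216.]
30 [array([194.5, 157.7]), array([191. , 156.4]), array([198.1, 159.1]), array([207.4, 152.6])] wrist [294. 221.]
40 [array([194.1, 153.8]), array([190.6, 152.5]), array([197.7, 155.2]), array([207.1, 148.8])] wrist [294. 227.]
start 0 [array([144.,  90.]), array([106.7,  92.8])]
start 20 [array([142.9,  83.2]), array([105.3,  86. ])]
start 40 [array([141.8,  76.4]), array([103.9,  79.1])]
```

The real fingertips are about 36 mm back along tool z from the reported TCP, in both camera views. I'll treat the grasp point as tool z ≈ -55 and regrasp at reported z ≈ 23.

Emit:
{"fn": "play_rows", "kwargs": {"deltas": [[[0, 0, 0], [0, 0, 0]], [[0, 0, 0], [0, 0, 0]], [[0, 0, 0.3], [0, 0, 0]], [[0, 0, 1], [0, 0, 0]], [[0, 0, 1], [0, 0, 0]], [[0, 0, 1], [0, 0, 0]], [[0, 0, 1], [0, 0, 0]], [[0, 0, 1], [0, 0, 0]], [[0, 0, 1], [0, 0, 0]], [[0, 0, 0.5], [0, 0, 0]], [[0, 0, 0], [0, 0, 0]]], "hand": 0.2}}

```text
time: 7.35
tcp_pos: [515.5, -226.6, 21.7]
tcp_rot: [-3.08, 0.613, 0.006]
force: [0.1, -0.5, -0.3]
opening: 54.8
finger_force: 0.0
```

Emit:
{"fn": "play_rows", "kwargs": {"deltas": [[[0, 0, 0], [0, 0, 0]], [[0, 0, 0], [0, 0, 0]], [[0, 0, 0], [0, 0, 0]], [[0, 0, 0], [0, 0, 0]], [[0, 0, 0], [0, 0, 0]], [[0, 0, 0], [0, 0, 0]], [[0, 0, 0], [0, 0, 0]], [[0, 0, 0], [0, 0, 0]]], "hand": -1}}

```text
time: 8.15
tcp_pos: [517.0, -227.2, 23.7]
tcp_rot: [3.081, -0.613, 0.001]
force: [-1.1, 0.2, 3.4]
opening: 15.9
finger_force: 30.0
```

Emit:
{"fn": "play_rows", "kwargs": {"deltas": [[[0, 0, -0.3], [0, 0, 0]], [[0, 0, -0.7], [0, 0, 0]], [[0, 0, -1], [0, 0, 0]], [[0, 0, -1], [0, 0, 0]], [[0, 0, -1], [0, 0, 0]], [[0, 0, -0.7], [0, 0, 0]], [[0, 0, -0.3], [0, 0, 0]], [[0, 0, 0], [0, 0, 0]], [[0, 0, 0], [0, 0, 0]]]}}

```text
time: 9.05
tcp_pos: [516.0, -226.9, 122.5]
tcp_rot: [-3.081, 0.613, 0.003]
force: [0.9, -1.0, -2.4]
opening: 15.7
finger_force: 30.0
```

```bash
python3 - <<'E'
from h import *
s=bot.observe(); cp=bot.camera_params("wrist"); im=bot.capture("wrist")
print(s["tcp_pos"],s["tcp_rot"],s["force"])
R=cv2.Rodrigues(s["tcp_rot"])[0]; t=s["tcp_pos"]
# scoop frame in tool: origin at tool (+75?,0,17.7)
for n,p in dict(lipL=(40,35,2),lipR=(40,-35,2),bkL=(-40,37,36),bkR=(-40,-37,36),hf=(-60,0,83)).items():
    print(n,proj(cp,t+R@np.array([79.5+p[0],-p[1],17.7-p[2]])).round(0))
cv2.imwrite("pics/w3.png",cv2.convertScaleAbs(im,alpha=1.2,beta=10))
E
```

```text
[ 516.01888738 -226.89590892  122.47525617] [-3.08094673e+00  6.12676974e-01  2.82131436e-03] [ 0.91069987 -1.03395289 -2.40919647]
lipL [216.  32.]
lipR [334.  32.]
bkL [208. 175.]
bkR [342. 175.]
hf [275. 237.]
```

View pics/w3.png

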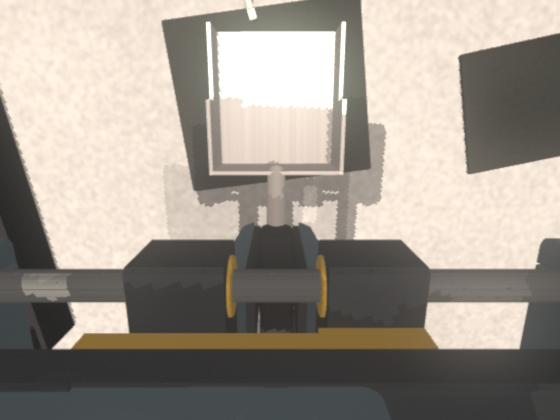

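Scoop held level and straight: lip (218,32)–(335,32) and back wall (208,174)–(344,174) match the model. Now to above the bin entry.

Emit:
{"fn": "play_rows", "kwargs": {"deltas": [[[-0.2, -0.4, 0], [0, 0, 0]], [[-0.5, -0.83, 0], [0, 0, 0]], [[-0.5, -0.83, 0], [0, 0, 0]], [[-0.5, -0.83, 0], [0, 0, 0]], [[-0.5, -0.83, 0], [0, 0, 0]], [[-0.5, -0.83, 0], [0, 0, 0]], [[-0.5, -0.83, 0], [0, 0, 0]], [[-0.5, -0.83, 0], [0, 0, 0]], [[-0.5, -0.83, 0], [0, 0, 0]], [[-0.5, -0.83, 0], [0, 0, 0]], [[-0.5, -0.83, 0], [0, 0, 0]], [[-0.5, -0.83, 0], [0, 0, 0]], [[-0.5, -0.83, 0], [0, 0, 0]], [[-0.5, -0.83, 0], [0, 0, 0]], [[-0.5, -0.83, 0], [0, 0, 0]], [[-0.5, -0.83, 0], [0, 0, 0]], [[-0.4, -0.45, 0], [0, 0, 0]], [[0, 0, 0], [0, 0, -0.82]], [[0, 0, 0], [0, 0, -0.82]], [[0, 0, 0], [0, 0, 0]]]}}

```text
time: 11.1
tcp_pos: [467.9, 81.1, 123.2]
tcp_rot: [3.117, -0.39, -0.001]
force: [0.6, 0.4, -1.9]
opening: 15.9
finger_force: 30.0
```

```bash
python3 - <<'E'
from h import *
import pickle
s=bot.observe(); cp=bot.camera_params("wrist"); im=bot.capture("wrist")
print(s["tcp_pos"],s["tcp_rot"],s["qpos"]);pickle.dump((s,cp),open("w4.pkl","wb"))
cv2.imwrite("pics/w4.png",cv2.convertScaleAbs(im,alpha=2,beta=30))
E
```

```text
[467.91986052  81.14139525 123.21221467] [ 3.11715587e+00 -3.89840919e-01 -9.30542490e-04] [1.47474856e-01 2.05229671e-01 1.86322552e+00 1.23600285e-05
 1.07374946e+00 1.96709937e+00]
```

View pics/w4.png

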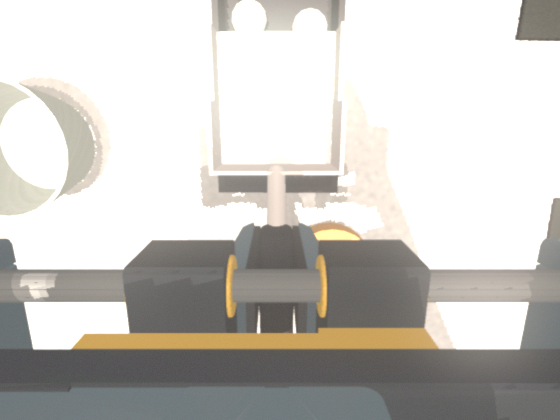

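The bin's near rim spans about (218,192)–(338,192), in line with the pan; knobs at (250,18),(310,25); cup rim centred near (30,145).

```bash
python3 - <<'E'
from h import *
import pickle
s,cp=pickle.load(open("w4.pkl","rb"))
im=cv2.imread("pics/w4.png").max(2)
for r in (182,186,190,194,198):
    c=np.where(im[r,180:380]<110)[0]+180; print(r,c.min() if len(c) else None,c.max() if len(c) else None)
print("col230",im[176:204,230],"col320",im[176:204,320])
a,b=ray(cp,(218,192),45),ray(cp,(338,192),45);print(a,b,(a+b)/2,np.linalg.norm(a-b))
for p in[(250,18),(310,25)]:print("knob",ray(cp,p,19.5))
R=cv2.Rodrigues(s["tcp_rot"])[0];print("yaw",np.degrees(np.arctan2(R[1,0],R[0,0])))
for r in (2,8,14): print(r,im[r,195:235],im[r,325:360])
E
```

```text
182 None None
186 None None
190 None None
194 None None
198 None None
col230 [150 142 142 142 142 138 140 138 138 138 138 142 140 140 138 144 184 212
 216 216 216 216 218 216 216 216 232 255] col320 [144 136 132 130 132 130 128 130 130 130 128 130 130 132 138 144 166 202
 214 214 216 216 216 218 218 216 214 216]
[488.71021559 125.53807858  45.        ] [463.83547426  27.47416715  45.        ] [476.27284493  76.50612287  45.        ] 101.16957784410117
knob [617.01607175  64.40772775  19.5       ]
knob [599.93645799  18.16972978  19.5       ]
yaw -14.257146511001022
2 [255 255 255 255 255 255 255 255 255 255 255 255 255 255 255 255 242 196
 192 192 192 190 176 156 152 152 150 152 152 156 160 164 180 192 192 192
 192 192 192 190] [186 184 176 172 168 168 156 142 138 138 138 140 140 144 166 180 180 182
 180 188 238 255 255 255 255 255 255 255 255 255 255 255 255 255 255]
8 [255 255 255 255 255 255 255 255 255 255 255 255 255 255 255 255 250 202
 196 196 194 194 182 162 156 156 158 154 156 158 166 178 188 190 194 196
 196 200 220 255] [190 190 188 182 174 172 156 146 144 146 146 146 146 154 174 186 188 188
 186 198 255 255 255 255 255 255 255 255 255 255 255 255 255 255 255]
14 [255 255 255 255 255 255 255 255 255 255 255 255 255 255 255 255 255 214
 200 202 200 198 190 170 160 160 162 162 162 162 168 174 176 190 200 202
 224 255 255 255] [196 192 186 182 178 176 162 152 152 154 152 152 152 166 184 190 190 190
 190 208 255 255 255 255 255 255 255 255 255 255 255 255 255 255 255]
```

Emit:
{"fn": "play_rows", "kwargs": {"deltas": [[[-0.3, 0.08, 0], [0, 0, 0]], [[0, 0, 0.6], [0, 0, 0]], [[0, 0, 1], [0, 0, 0]], [[0, 0, 1], [0, 0, 0]], [[0, 0, 1], [0, 0, 0]], [[0, 0, 0.7], [0, 0, 0]], [[0, 0, 0.3], [0, 0, 0]], [[0, 0, 0], [0, 0, 0]], [[0, 0, 0], [0, 0, 0]]]}}

```text
time: 12.05
tcp_pos: [463.0, 80.5, 31.9]
tcp_rot: [-3.117, 0.391, -0.002]
force: [0.5, -0.4, -1.7]
opening: 16.0
finger_force: 30.0
```

Emit:
{"fn": "play_rows", "kwargs": {"deltas": [[[0, 0, 0.25], [0, 0, 0]], [[0, 0, 0.15], [0, 0, 0]], [[0, 0, 0], [0, 0, 0]], [[0, 0, 0], [0, 0, 0]]]}}

```text
time: 12.45
tcp_pos: [462.6, 80.5, 23.4]
tcp_rot: [3.117, -0.391, 0.0]
force: [-0.1, -1.2, -1.6]
opening: 15.6
finger_force: 30.0
```

Emit:
{"fn": "play_rows", "kwargs": {"deltas": [[[0, 0, 0.05], [0, 0, 0]], [[0, 0, 0], [0, 0, 0]], [[0, 0, 0], [0, 0, 0]]]}}

```text
time: 12.75
tcp_pos: [462.9, 80.5, 22.7]
tcp_rot: [-3.117, 0.391, -0.001]
force: [0.2, 0.7, 1.3]
opening: 15.8
finger_force: 30.0
```

Emit:
{"fn": "play_rows", "kwargs": {"deltas": [[[0.25, 0, 0], [0, 0, 0]], [[0.5, 0, 0], [0, 0, 0]], [[0.5, 0, 0], [0, 0, 0]], [[0.5, 0, 0], [0, 0, 0]], [[0.5, 0, 0], [0, 0, 0]], [[0.5, 0, 0], [0, 0, 0]], [[0.5, 0, 0], [0, 0, 0]], [[0.5, 0, 0], [0, 0, 0]], [[0.5, 0, 0], [0, 0, 0]], [[0.5, 0, 0], [0, 0, 0]], [[0.25, 0, 0], [0, 0, 0]]]}}

```text
time: 13.85
tcp_pos: [559.4, 55.9, 22.7]
tcp_rot: [-3.117, 0.392, 0.003]
force: [-6.0, 2.0, 8.1]
opening: 15.8
finger_force: 30.0
```

Emit:
{"fn": "play_rows", "kwargs": {"deltas": [[[0.4, 0, 0], [0, 0, 0]], [[0.4, 0, 0], [0, 0, 0]], [[0.4, 0, 0], [0, 0, 0]], [[0, 0, 0], [0, 0, 0]]]}}

```text
time: 14.25
tcp_pos: [573.6, 52.0, 22.2]
tcp_rot: [-3.116, 0.392, 0.032]
force: [-20.5, 7.8, 18.0]
opening: 15.7
finger_force: 30.0
```

```bash
python3 - <<'E'
from h import *
s=bot.observe(); print(s["tcp_pos"],s["force"],((s["tcp_pos"]-[476.3,76.5,0])@[.969,-.246,0])-140+79.5+40)
im=bot.capture("wrist");c=cv2.convertScaleAbs(im,alpha=1.3,beta=10)
cv2.imwrite("pics/w5.png",c)
E
```

```text
[573.63662583  51.97653191  22.17317468] [-20.54111666   7.76281216  17.95361411] 79.85196357922727
```

View pics/w5.png

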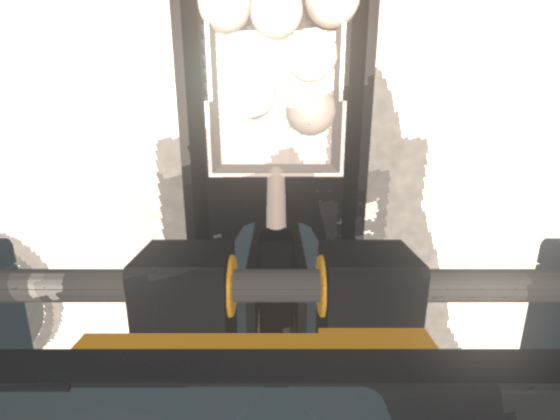

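Three knobs lie in the pan at (255,90),(312,55),(312,110); three are jammed side by side ahead of the lip at (223,5),(276,8),(330,2). Three is enough: ease back, tilting the mouth up, then lift.

Emit:
{"fn": "play_rows", "kwargs": {"deltas": [[[-0.1, 0, 0], [0, 0.2, 0]], [[-0.15, 0, 0], [0, 0.3, 0]], [[-0.15, 0, 0], [0, 0.4, 0]], [[-0.1, 0, 0], [0, 0.4, 0]], [[0, 0, 0], [0, 0.4, 0]], [[0, 0, -0.1], [0, 0.4, 0]], [[0, 0, -0.1], [0, 0.4, 0]], [[0, 0, -0.1], [0, 0.4, 0]], [[0, 0, -0.1], [0, 0.4, 0]], [[0, 0, -0.1], [0, 0.4, 0]], [[0, 0, -0.1], [0, 0.3, 0]], [[0, 0, 0], [0, 0, 0]], [[0, 0, 0], [0, 0, 0]]]}}

```text
time: 15.6
tcp_pos: [570.4, 52.9, 33.2]
tcp_rot: [3.028, -0.38, 0.532]
force: [-0.1, -0.3, -2.5]
opening: 15.9
finger_force: 30.0
```

```bash
cat > look.py <<'E'
from h import *
import sys
# find bright knobs in the wrist view, as circles
s=bot.observe();im=bot.capture("wrist");cv2.imwrite("pics/%s.png"%sys.argv[1],im)
g=cv2.medianBlur(cv2.cvtColor(im,cv2.COLOR_BGR2GRAY),3)
c=cv2.HoughCircles(g,cv2.HOUGH_GRADIENT,1,30,param1=60,param2=14,minRadius=18,maxRadius=34)
print(s["time"],s["tcp_pos"].round(1),s["tcp_rot"].round(3),s["force"].round(1),s["qpos"].round(2))
print(None if c is None else [tuple(x.round(0)) for x in c[0] if x[1]<230 and 190<x[0]<360])
E
python3 look.py w6
```

```text
15.6 [570.4  52.9  33.2] [ 3.028 -0.38   0.532] [-0.1 -0.3 -2.5] [ 0.16  0.31  2.06 -0.31  0.47  2.24]
[(np.float32(240.0), np.float32(142.0), np.float32(23.0)), (np.float32(300.0), np.float32(146.0), np.float32(30.0)), (np.float32(312.0), np.float32(98.0), np.float32(24.0)), (np.float32(318.0), np.float32(194.0), np.float32(32.0))]
```

Emit:
{"fn": "play_rows", "kwargs": {"deltas": [[[0.1, 0, -0.28], [0, 0, 0]], [[0.2, 0, -0.56], [0, 0, 0]], [[0.3, 0, -0.84], [0, 0, 0]], [[0.35, 0, -0.94], [0, 0, 0]], [[0.35, 0, -0.94], [0, 0, 0]], [[0.35, 0, -0.94], [0, 0, 0]], [[0.3, 0, -0.84], [0, 0, 0]], [[0.2, 0, -0.56], [0, 0, 0]], [[0.1, 0, -0.28], [0, 0, 0]], [[0, 0, 0], [0, 0, 0]], [[0, 0, 0], [0, 0, 0]]]}}

```text
time: 16.75
tcp_pos: [569.7, 52.9, 164.2]
tcp_rot: [3.028, -0.38, 0.531]
force: [-0.3, -0.6, -2.8]
opening: 15.9
finger_force: 30.0
```

```bash
python3 look.py w7; python3 - <<'E'
from h import *
# cup pose from scene (rim at z65 & 0 check) and wrist w4
im=cv2.imread("pics/scene0.png");cs=bot.camera_params("scene")
import pickle
from scipy.optimize import least_squares
pts=np.array([(398,240),(447,240),(422,230),(422,251)],float)
P=np.array([ray(cs,p,65)[:2] for p in pts]);f=least_squares(lambda v:np.hypot(P[:,0]-v[0],P[:,1]-v[1])-v[2],[565,272,55]);print("scene cup",f.x)
s,cp=pickle.load(open("w4.pkl","rb"))
for p in[(0,84),(40,90),(60,125),(67,160),(55,190),(30,212),(5,215)]:print(ray(cp,p,65).round(0))
E
```

```text
16.75 [569.7  52.9 164.2] [ 3.028 -0.38   0.531] [-0.3 -0.6 -2.8] [ 0.16  0.16  1.88 -0.19  0.8   2.1 ]
[(np.float32(312.0), np.float32(98.0), np.float32(25.0)), (np.float32(242.0), np.float32(144.0), np.float32(25.0)), (np.float32(302.0), np.float32(148.0), np.float32(29.0)), (np.float32(296.0), np.float32(202.0), np.float32(30.0)), (np.float32(264.0), np.float32(194.0), np.float32(30.0))]
scene cup [564.26734553 275.98248897  43.92102154]
[608. 252.  65.]
[597. 226.  65.]
[570. 221.  65.]
[544. 226.  65.]
[525. 245.  65.]
[513. 271.  65.]
[516. 291.  65.]
```

Emit:
{"fn": "play_rows", "kwargs": {"deltas": [[[0, 0, 0], [0.14, 0, -0.375]], [[0, 0, 0], [0.28, 0, -0.75]], [[0, 0, 0], [0.315, 0, -0.843]], [[0, 0, 0], [0.315, 0, -0.843]], [[0, 0, 0], [0.315, 0, -0.843]], [[0, 0, 0], [0.315, 0, -0.843]], [[0, 0, 0], [0.315, 0, -0.843]], [[0, 0, 0], [0.315, 0, -0.843]], [[0, 0, 0], [0.28, 0, -0.75]], [[0, 0, 0], [0.175, 0, -0.47]], [[0, 0, 0], [0.06, 0, -0.17]], [[0, 0, 0], [0, 0, 0]]]}}

```text
time: 18.0
tcp_pos: [570.1, 52.7, 164.3]
tcp_rot: [-2.937, -0.679, -0.517]
force: [-0.1, 0.1, -2.4]
opening: 16.1
finger_force: 30.0
```

Emit:
{"fn": "play_rows", "kwargs": {"deltas": [[[-0.05, -0.2, -0.02], [0, 0, 0]], [[-0.1, -0.5, -0.04], [0, 0, 0]], [[-0.12, -0.8, -0.045], [0, 0, 0]], [[-0.12, -0.8, -0.045], [0, 0, 0]], [[-0.12, -0.8, -0.045], [0, 0, 0]], [[-0.12, -0.8, -0.045], [0, 0, 0]], [[-0.12, -0.8, -0.045], [0, 0, 0]], [[-0.12, -0.8, -0.045], [0, 0, 0]], [[-0.12, -0.8, -0.045], [0, 0, 0]], [[-0.12, -0.8, -0.045], [0, 0, 0]], [[-0.12, -0.8, -0.045], [0, 0, 0]], [[-0.12, -0.8, -0.045], [0, 0, 0]], [[-0.12, -0.8, -0.045], [0, 0, 0]], [[-0.12, -0.46, -0.045], [0, 0, 0]], [[-0.12, -0.2, -0.045], [0, 0, 0]], [[0, 0, 0], [0, 0, 0]], [[0, 0, 0], [0, 0, 0]]]}}

```text
time: 19.7
tcp_pos: [448.0, 219.4, 166.7]
tcp_rot: [-2.936, -0.68, -0.519]
force: [-0.2, 0.6, -3.1]
opening: 15.6
finger_force: 30.0
```

```bash
cat > pose.py <<'E'
from h import *
s=bot.observe();R=cv2.Rodrigues(s["tcp_rot"])[0];t=s["tcp_pos"]
f=R[:,0];print("yaw",np.degrees(np.arctan2(f[1],f[0])).round(1),"pitch",np.degrees(np.arcsin(f[2])).round(1),"roll",np.degrees(np.arcsin(R[2,1])).round(1))
print("lip",(t+R@[119.5,0.8*-0,17.7]).round(1),"origin",(t+R@[79.5,0,17.7]).round(1)); print(R.round(3))
E
python3 look.py w8; python3 pose.py
python3 - <<'E'
from h import *
# cup circle: bench/steel edge in the last wrist view
cp=bot.camera_params("wrist")
for a in range(0,360,60):print(proj(cp,[564+55*np.cos(np.radians(a)),276+55*np.sin(np.radians(a)),65]).round(0))
E
```

```text
19.7 [448.  219.4 166.7] [-2.936 -0.68  -0.519] [-0.2  0.6 -3.1] [0.42 0.02 2.03 0.03 0.75 1.52]
[(np.float32(312.0), np.float32(94.0), np.float32(24.0)), (np.float32(296.0), np.float32(142.0), np.float32(24.0)), (np.float32(242.0), np.float32(144.0), np.float32(22.0))]
yaw 26.0 pitch 20.1 roll -0.3
lip [554.5 271.2 191.2] origin [520.7 254.7 177.4]
[[ 0.844  0.44   0.307]
 [ 0.412 -0.898  0.156]
 [ 0.344 -0.005 -0.939]]
[300.  51.]
[244.  55.]
[218. 104.]
[250. 150.]
[308. 146.]
[333.  96.]
```

Emit:
{"fn": "play_rows", "kwargs": {"deltas": [[[-0.14, 0, 0.375], [0, 0, 0]], [[-0.275, 0, 0.75], [0, 0, 0]], [[-0.344, 0, 0.939], [0, 0, 0]], [[-0.344, 0, 0.939], [0, 0, 0]], [[-0.275, 0, 0.75], [0, 0, 0]], [[-0.17, 0, 0.47], [0, 0, 0]], [[-0.1, 0, 0.28], [0, 0, 0]], [[0, 0, 0], [0, 0, 0]], [[0, 0, 0], [0, 0, 0]]]}}

```text
time: 20.65
tcp_pos: [448.6, 220.0, 71.2]
tcp_rot: [-2.935, -0.679, -0.521]
force: [0.7, -0.1, -2.6]
opening: 16.0
finger_force: 30.0
```

```bash
python3 pose.py; python3 - <<'E'
from h import *
# rows: pivot about lip, n rows of 3 deg mouth-down, lip sinking d mm/row
s=bot.observe();R=cv2.Rodrigues(s["tcp_rot"])[0];t=s["tcp_pos"]
L=np.array([119.5,0,17.7]);a=np.radians(-3)
Ry=cv2.Rodrigues(np.array([0,a,0.]))[0]
print("per row tool shift for fixed lip:",(L-Ry@L)/20, "turn",-3/5)
E
```

```text
yaw 26.0 pitch 20.2 roll -0.3
lip [554.9 272.   95.9] origin [521.1 255.5  82.1]
[[ 0.844  0.44   0.308]
 [ 0.412 -0.898  0.156]
 [ 0.345 -0.005 -0.939]]
per row tool shift for fixed lip: [ 0.05450585  0.         -0.31149448] turn -0.6
```

Emit:
{"fn": "play_rows", "kwargs": {"deltas": [[[0.054, 0, -0.311], [0, -0.6, 0]], [[0.054, 0, -0.311], [0, -0.6, 0]], [[0.054, 0, -0.16], [0, -0.6, 0]], [[0.054, 0, -0.16], [0, -0.6, 0]], [[0.054, 0, -0.16], [0, -0.6, 0]], [[0.054, 0, -0.16], [0, -0.6, 0]], [[0.054, 0, -0.16], [0, -0.6, 0]], [[0.054, 0, -0.26], [0, -0.6, 0]], [[0.054, 0, -0.26], [0, -0.6, 0]], [[0.054, 0, -0.26], [0, -0.6, 0]], [[0.07, 0, -0.26], [0, -0.6, 0]], [[0.07, 0, -0.26], [0, -0.6, 0]], [[0.07, 0, -0.26], [0, -0.6, 0]], [[0.07, 0, -0.26], [0, -0.6, 0]], [[0.07, 0, -0.26], [0, -0.6, 0]], [[0.07, 0, -0.26], [0, -0.6, 0]], [[0.07, 0, -0.26], [0, -0.6, 0]], [[0.054, 0, -0.311], [0, -0.6, 0]], [[0.054, 0, -0.311], [0, -0.6, 0]], [[0.054, 0, -0.311], [0, -0.6, 0]]]}}

```text
time: 22.65
tcp_pos: [485.3, 237.6, 160.3]
tcp_rot: [2.75, 0.64, -0.993]
force: [1.0, 0.2, -2.2]
opening: 15.8
finger_force: 30.0
```

```bash
python3 pose.py; python3 look.py w9; python3 - <<'E'
from h import *
a=bot.capture("scene")[160:340,310:500];b=bot.capture("wrist")
a=cv2.convertScaleAbs(cv2.resize(a,(400,379),interpolation=cv2.INTER_CUBIC),alpha=1.4,beta=15)
b=cv2.resize(b,(400,300)); o=np.zeros((379,800,3),np.uint8);o[:,:400]=a;o[:300,400:]=b
cv2.imwrite("pics/p10.png",o)
E
```

```text
yaw 26.4 pitch -39.6 roll -0.3
lip [557.6 273.6  70.4] origin [530.  259.9  95.9]
[[ 0.69   0.44  -0.575]
 [ 0.342 -0.898 -0.277]
 [-0.638 -0.005 -0.77 ]]
22.65 [485.3 237.6 160.3] [ 2.75   0.64  -0.993] [ 1.   0.2 -2.2] [ 0.44  0.71  1.14 -0.01  1.98  1.55]
[]
```

Emit:
{"fn": "play_rows", "kwargs": {"deltas": [[[0, 0, 0], [0, 0, 0]], [[0, 0, 0], [0, 0, 0]], [[0, 0, 0], [0, 0, 0]], [[-0.3, 0, -0.38], [0, 0, 0]], [[-0.638, 0, -0.77], [0, 0, 0]], [[-0.638, 0, -0.77], [0, 0, 0]], [[-0.638, 0, -0.77], [0, 0, 0]], [[0, 0, 0], [0, 0.99, 0]], [[0, 0, 0], [0, 0.99, 0]], [[0, 0, 0], [0, 0.99, 0]], [[0, 0, 0], [0, 0.99, 0]], [[0, 0, 0], [0, 0.99, 0]], [[0, 0, 0], [0, 0.99, 0]], [[0, 0, 0], [0, 0.99, 0]], [[0, 0, 0], [0, 0.99, 0]], [[0, 0, 0], [0, 0, 0]], [[0, 0, 0], [0, 0, 0]]]}}

```text
time: 24.5
tcp_pos: [483.9, 236.5, 230.5]
tcp_rot: [-3.057, -0.709, 0.01]
force: [0.8, 0.2, -1.5]
opening: 15.9
finger_force: 30.0
```

```bash
python3 pose.py; python3 look.py w10; python3 - <<'E'
from h import *
s=bot.observe();R=cv2.Rodrigues(s["tcp_rot"])[0];print((R.T@(np.array([517,-227.2,s["tcp_pos"][2]])-s["tcp_pos"])/20).round(3))
E
```

```text
yaw 26.1 pitch -0.3 roll -0.3
lip [591.  289.2 212.2] origin [555.1 271.6 212.4]
[[ 0.898  0.44  -0.007]
 [ 0.44  -0.898  0.002]
 [-0.005 -0.005 -1.   ]]
24.5 [483.9 236.5 230.5] [-3.057 -0.709  0.01 ] [ 0.8  0.2 -1.5] [0.43 0.23 1.54 0.01 1.37 1.54]
[(np.float32(276.0), np.float32(198.0), np.float32(33.0))]
[-8.755 21.548 -0.062]
```

Emit:
{"fn": "play_rows", "kwargs": {"deltas": [[[-0.4, 0.98, 0], [0, 0.06, 0]], [[-0.4, 0.98, 0], [0, 0, 0]], [[-0.4, 0.98, 0], [0, 0, 0]], [[-0.4, 0.98, 0], [0, 0, 0]], [[-0.4, 0.98, 0], [0, 0, 0]], [[-0.4, 0.98, 0], [0, 0, 0]], [[-0.4, 0.98, 0], [0, 0, 0]], [[-0.4, 0.98, 0], [0, 0, 0]], [[-0.4, 0.98, 0], [0, 0, 0]], [[-0.4, 0.98, 0], [0, 0, 0]], [[-0.4, 0.98, 0], [0, 0, 0]], [[-0.4, 0.98, 0], [0, 0, 0]], [[-0.4, 0.98, 0], [0, 0, 0]], [[-0.4, 0.98, 0], [0, 0, 0]], [[-0.4, 0.98, 0], [0, 0, 0]], [[-0.4, 0.98, 0], [0, 0, 0]], [[-0.4, 0.98, 0], [0, 0, 0]], [[-0.4, 0.98, 0], [0, 0, 0]], [[-0.4, 0.98, 0], [0, 0, 0]], [[-0.4, 0.98, 0], [0, 0, 0]]]}}

```text
time: 26.55
tcp_pos: [514.1, -187.1, 226.8]
tcp_rot: [-3.054, -0.709, 0.004]
force: [0.3, 0.2, -1.3]
opening: 15.9
finger_force: 30.0
```

Emit:
{"fn": "play_rows", "kwargs": {"deltas": [[[-0.4, 0.98, 0], [0, 0, 0]], [[-0.36, 0.95, 0], [0, 0, 0]], [[0, 0, 0], [0, 0, 0.97]], [[0, 0, 0], [0, 0, 0.97]], [[0, 0, 0], [0, 0, 0.97]], [[0, 0, 0], [0, 0, 0.97]], [[0, 0, 0], [0, 0, 0.97]], [[0, 0, 0], [0, 0, 0.97]], [[0, 0, 0], [0, 0, 0.97]], [[0, 0, 0], [0, 0, 0.97]], [[0, 0, 0], [0, 0, 0.97]], [[0, 0, 0], [0, 0, 0.97]], [[0, 0, 0], [0, 0, 0]], [[0, 0, 0], [0, 0, 0]]]}}

```text
time: 27.95
tcp_pos: [517.0, -227.3, 226.7]
tcp_rot: [-3.078, 0.606, 0.007]
force: [-0.1, 0.2, -1.7]
opening: 15.8
finger_force: 30.0
```

```bash
python3 pose.py; python3 - <<'E'
from h import *
s=bot.observe();R=cv2.Rodrigues(s["tcp_rot"])[0];print(s["tcp_pos"],(R.T@(np.array([519,-227.5,23.7])-s["tcp_pos"])/20).round(3))
a=bot.capture("scene")[160:340,230:480]
cv2.imwrite("pics/p11.png",cv2.convertScaleAbs(cv2.resize(a,(800,576),interpolation=cv2.INTER_CUBIC),alpha=1.4,beta=15))
E
```

```text
yaw -22.3 pitch -0.3 roll -0.2
lip [ 627.5 -272.5  208.4] origin [ 590.5 -257.3  208.6]
[[ 0.925 -0.379 -0.003]
 [-0.379 -0.925  0.005]
 [-0.005 -0.004 -1.   ]]
[ 516.99956737 -227.29959824  226.66955827] [1.4800e-01 8.0000e-03 1.0148e+01]
```

View pics/p11.png

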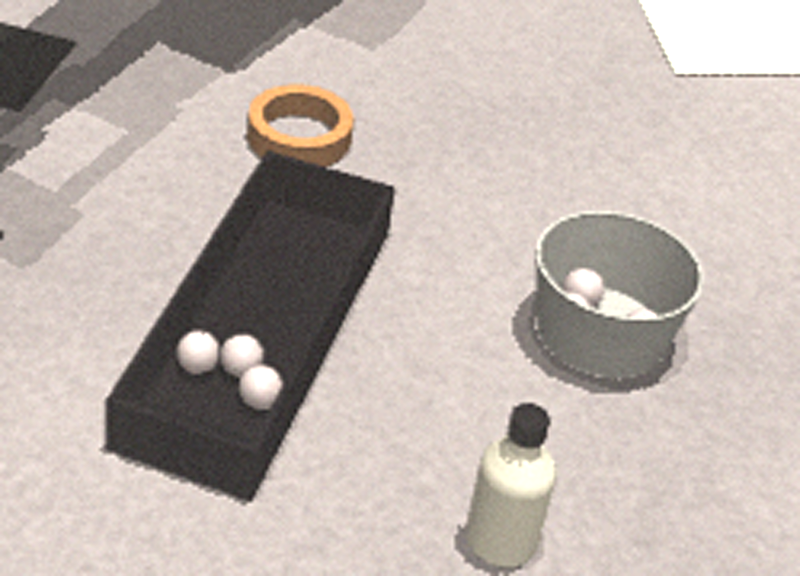

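Three knobs in the cup ((583,287),(578,300),(640,315)), three in the bin ((198,352),(241,355),(261,386)), cup and bystanders in place. Now set the scoop down.

Emit:
{"fn": "play_rows", "kwargs": {"deltas": [[[0.1, 0, 0.5], [0, 0.06, 0]], [[0, 0, 1], [0, 0, 0]], [[0, 0, 1], [0, 0, 0]], [[0, 0, 1], [0, 0, 0]], [[0, 0, 1], [0, 0, 0]], [[0, 0, 1], [0, 0, 0]], [[0, 0, 1], [0, 0, 0]], [[0, 0, 1], [0, 0, 0]], [[0, 0, 1], [0, 0, 0]], [[0, 0, 0.8], [0, 0, 0]], [[0, 0, 0.4], [0, 0, 0]], [[0, 0, 0.2], [0, 0, 0]], [[0, 0, 0], [0, 0, 0]], [[0, 0, 0], [0, 0, 0]]]}}

```text
time: 29.4
tcp_pos: [519.4, -227.5, 29.9]
tcp_rot: [-3.079, 0.609, -0.006]
force: [-0.6, 0.7, -1.6]
opening: 16.0
finger_force: 30.0
```

```bash
python3 pose.py; python3 look.py w12
```

```text
yaw -22.4 pitch 0.2 roll -0.2
lip [ 630.  -273.    12.6] origin [ 593.  -257.8   12.5]
[[ 0.925 -0.381  0.004]
 [-0.381 -0.925  0.002]
 [ 0.003 -0.003 -1.   ]]
29.4 [ 519.4 -227.5   29.9] [-3.079  0.609 -0.006] [-0.6  0.7 -1.6] [-0.44  0.43  1.79  0.    0.92  1.52]
None
```

Emit:
{"fn": "play_rows", "kwargs": {"deltas": [[[0, 0, 0.2], [0, -0.04, 0]], [[0, 0, 0.1], [0, 0, 0]], [[0, 0, 0.03], [0, 0, 0]], [[0, 0, 0], [0, 0, 0]], [[0, 0, 0], [0, 0, 0]]]}}

```text
time: 29.95
tcp_pos: [518.8, -227.3, 22.7]
tcp_rot: [-3.078, 0.609, 0.002]
force: [-0.1, 0.7, -1.7]
opening: 15.8
finger_force: 30.0
```

Emit:
{"fn": "play_rows", "kwargs": {"deltas": [[[0, 0, 0.05], [0, 0, 0]], [[0, 0, 0], [0, 0, 0]], [[0, 0, 0], [0, 0, 0]]]}}

```text
time: 30.25
tcp_pos: [518.9, -227.2, 22.6]
tcp_rot: [-3.078, 0.609, 0.001]
force: [-2.2, 1.7, 5.8]
opening: 16.1
finger_force: 30.0
```

Emit:
{"fn": "play_rows", "kwargs": {"deltas": [[[0, 0, 0.05], [0, 0, 0]], [[0, 0, 0], [0, 0, 0]], [[0, 0, 0], [0, 0, 0]]]}}

```text
time: 30.55
tcp_pos: [518.9, -227.1, 22.5]
tcp_rot: [-3.078, 0.609, 0.001]
force: [-5.1, 1.8, 11.6]
opening: 16.2
finger_force: 30.0
```

Emit:
{"fn": "play_rows", "kwargs": {"deltas": [[[0, 0, 0], [0, 0, 0]], [[0, 0, 0], [0, 0, 0]], [[0, 0, 0], [0, 0, 0]], [[0, 0, 0], [0, 0, 0]], [[0, 0, 0], [0, 0, 0]], [[0, 0, 0], [0, 0, 0]], [[0, 0, 0], [0, 0, 0]], [[0, 0, -0.5], [0, 0, 0]], [[0, 0, -1], [0, 0, 0]], [[0, 0, -1], [0, 0, 0]], [[0, 0, -1], [0, 0, 0]], [[0, 0, -1], [0, 0, 0]], [[0, 0, -1], [0, 0, 0]], [[0, 0, -1], [0, 0, 0]], [[0, 0, -1], [0, 0, 0]], [[0, 0, 0], [0, 0, 0]], [[0, 0, 0], [0, 0, 0]]], "hand": 0.4}}

```text
time: 32.25
tcp_pos: [518.8, -227.8, 170.9]
tcp_rot: [-3.078, 0.609, 0.001]
force: [0.1, -0.8, -1.4]
opening: 63.9
finger_force: 0.0
```

```bash
python3 - <<'E'
from h import *
s=bot.observe();cp=bot.camera_params("wrist");im=bot.capture("wrist");cv2.imwrite("pics/w13.png",im);print(s["tcp_pos"],s["force"],s["opening"])
yaw=np.radians(-22.4);o=np.array([592.5,-257.5,6]);c,n=np.cos(yaw),np.sin(yaw)
R=np.array([[c,-n,0],[n,c,0],[0,0,1]])
g=cv2.cvtColor(im,cv2.COLOR_BGR2GRAY)
def pr(*p):return proj(cp,o+R@np.array(p))
print("predict lip",pr(40,35,2),pr(40,-35,2),"back",pr(-40,37,36),pr(-40,-37,36))
r=int(round((pr(-40,37,36)[1])))
print("rows",[(y,int(g[y,250:300].mean())) for y in range(r-12,r+12,2)])
r=int(round(pr(40,35,2)[1]));print([(y,int(g[y,250:300].mean())) for y in range(r-14,r+14,2)])
m=g[int(pr(-20,0,2)[1])];print(list(m[225:330:3]))
E
```

```text
[ 518.79507183 -227.76883958  170.87563768] [ 0.14718993 -0.7803029  -1.38477321] 63.9200419454026
predict lip [240.39363681  66.37246573] [310.45463283  66.4038475 ] back [236.75247884 150.25645909] [313.68570921 150.34471867]
rows [(138, 188), (140, 188), (142, 187), (144, 186), (146, 140), (148, 135), (150, 160), (152, 85), (154, 80), (156, 80), (158, 79), (160, 79)]
[(52, 90), (54, 91), (56, 92), (58, 92), (60, 93), (62, 94), (64, 95), (66, 150), (68, 245), (70, 246), (72, 246), (74, 246), (76, 246), (78, 246)]
[np.uint8(67), np.uint8(68), np.uint8(68), np.uint8(69), np.uint8(145), np.uint8(110), np.uint8(171), np.uint8(188), np.uint8(188), np.uint8(190), np.uint8(189), np.uint8(194), np.uint8(189), np.uint8(190), np.uint8(190), np.uint8(190), np.uint8(190), np.uint8(191), np.uint8(191), np.uint8(193), np.uint8(188), np.uint8(190), np.uint8(192), np.uint8(192), np.uint8(189), np.uint8(189), np.uint8(190), np.uint8(190), np.uint8(142), np.uint8(115), np.uint8(147), np.uint8(72), np.uint8(71), np.uint8(71), np.uint8(69)]
```

The scoop stands flat on the mat as predicted (lip at row 66, back wall at row 150), and the gripper is clear.

```bash
python3 -c "
from bench import bot
print(bot.job_done())"
```

```text
the job is handed in; nothing more can be done
None
```

Job handed in at about 32 s: three knobs are in the cup, the other three are still in the bin, and the empty scoop stands flat near the middle of its mat with nothing else moved.

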